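# Slide a bar to the stop of a drilling jig and snap the clamp shut

### The job

A round aluminium bar lies short of its place in the V-groove of the drilling jig. Push it gently along the groove, without lifting it out or ramming it, until its end is fully home against the steel stop; then flip the jig's clamp lever over its high point so that it snaps down and holds the bar. Leave the other things on the table alone.

Things in the scene. Friction and masses are not known exactly. Their poses are not given: they have to be found in the camera images.
- jig: drilling jig bolted to the table: dark steel base 345 x 110 x 12 mm with a grey cast-iron V-block 84 mm wide, top at 42 mm, straight 90-degree V-groove (bottom of V at 20 mm, 44 mm wide at top). Origin: on the table under the groove's centre line; x runs along the groove to the stop, z up. V-block spans x -170 to +80 mm; stop face at x +80 mm
- stop: steel stop plate closing the end of the groove, 12 mm thick, 60 mm wide, top 64 mm above the table; rigid. Origin: on the table in the plane of the stop face that the bar must touch.
- stop_face (a point): point on the stop face at the height of the axis of a bar lying in the groove (48 mm above the table); jig x = +80 mm
- bar: plain round aluminium bar lying in the V-groove, 40 mm diameter, 150 mm long, about 0.35 to 0.7 kg. Origin: its centre (48 mm above the table when it lies in the groove, so its top is at 68 mm). Its x axis is its long axis, towards the stop. It starts 42 to 80 mm short of the stop and needs roughly 2 to 7 N to slide.
- bar_front (a point): centre of the bar's end face nearest the stop
- bar_rear (a point): centre of the bar's other end face, the one to push on; about the upper half of this face stands clear above the V-block
- lever (a joint): clamp lever angle (rad): 0 leaning 0.7 rad back from upright, away from the bar; 0.7 upright; grows as it swings over towards the bar; 2.27 level, pad pressing on the bar (shut); 2.45 if no bar is there. Starts open at 0 to 0.1. A spring resists closing (most near 1.2 rad, 4 to 6 N at the grip) up to the high point at 1.7; beyond, it snaps shut by itself, pressing with about 10 N
- lever_hinge (a point): the lever's level hinge axis, across the groove: at jig x = +115 mm, y = 0, 95 mm above the table, between two grey cheeks behind the stop (x 94 to 140 mm, y -24 to +24 mm, 110 mm tall)
- lever_grip (a point): point on the axis of the lever's black round hand grip, 150 mm from the hinge. The grip is 22 mm thick and spans 88 to 173 mm from the hinge; the rest is a flat steel bar 22 mm wide (along the hinge), 12 mm thick, with a rubber pad that meets the bar 35 mm from the stop
- square_bar: bystander: square steel bar 30 x 30 x 120 mm lying beside the jig. Origin: centre of its underside
- wrench: bystander: open spanner lying on the robot's side of the jig. Origin: under its middle
- jar: bystander: clear jar 70 mm across, 85 mm tall. Origin: centre of its underside
- mug: bystander: white mug 80 mm across, 90 mm tall. Origin: centre of its underside
- hammer: bystander: hammer lying on the table. Origin: under its middle
- screwdriver: bystander: screwdriver lying on the table. Origin: under its middle
- wood_block: bystander: wooden block 90 x 60 x 40 mm. Origin: centre of its underside
Mind the look-alikes: they are no part of the job. Leave any black, green or orange look-alike of the bar alone.

How it is judged:
By the outcome, as a careful person would: the job done as asked, in the order asked, and still so for the second after the job is handed in, with the robot touching nothing.
It also fails if it takes over 56 s, if anything falls off the work surface, if the arm or the gripper's body presses on something with over 40 N, if the wrist force passes 120 N, or if a joint passes its speed limit or range.

### The arm

A 6-joint arm with a two-finger parallel gripper is mounted at the origin on the work surface. World frame = base frame: x ahead of the robot, y to its left, z up, the work surface at z = 0. Lengths are in m, angles in rad, forces in N, time in s.
With the tool pointing down it reaches from about 0.275 to 0.75 m from the base axis. Payload 10.2 kg.
Tool frame: the origin (TCP) lies between the finger pads; the fingertips stand 8 mm ahead of it and the grasp point (between the pads) lies 11 mm behind it; z points along the fingers, y is the line along which they close (so a half turn about z gives the same grasp; the last joint's range is limited). The gripper opens to 88 mm and grips with 3 to 60 N. Pads are 18 mm wide; open, the fingers measure 123 mm over their backs; the gripper's body (75 mm by 187 mm) begins 45 mm behind the grasp point.
Start: joints at [0.991, 0.313, 1.498, -0, 1.331, -0.223], TCP at [0.183, 0.492, 0.247] pointing down, gripper open.
Joint ranges: [-2.94, 2.94], [-0.97, 2.17], [0.19, 2.56], [-1.23, 4.37], [0.02, 3.11], [-2.88, 2.88]. Speed limits (rad/s): [2.39, 2.39, 3.01, 3.14, 3.14, 3.14].

### API

Orientations are given as a rotation vector (axis times angle).
In Python, from cell import bot, eoat, solve_ik, observe, grab_frame, calibration gives the robot as it stands. Calls block until the motion is done:
- bot.move_to(position, orientation): joint-space move of the TCP to a pose.
- bot.move_l(position, vel=0.15, rot=None): straight line of the TCP; rot=None keeps the orientation; vel is the mean speed in m/s.
- bot.goto_joints(angles): joint-space move.
- eoat.command_gripper(opening, grip_force=None): finger opening in m; grip_force is the grip in N (None keeps the last); returns when the fingers have stopped.
- bot.pause(seconds).
- solve_ik(position, orientation): joint angles nearest the present ones, or None.
- observe(): the state.
- grab_frame(name): name is "side" or "top"; returns the picture (384x512x3 uint8, red, green, blue); there is no depth.
- calibration(name): a dict with "fx", "fy", "cx", "cy" (pixels), "extrinsics" (4x4, takes a point from world to camera coordinates). Camera axes: x right, y down, z forward; pixel columns grow to the right and rows downward; lengths in m; the calibration is good to about 2 mm. A picture is of the moment at which its call begins. calibration takes no time and is no camera call.
A pose or a line that the arm cannot do raises bot.MotionError and nothing moves.
- bot.hand_in(): hands the job in; it is judged then, once.
The state is a dict: "clock": time; "q": joint angles; "joint_vel": joint speeds; "joint_efforts": joint torques, N m; "position": TCP position; "ee_rot": TCP orientation; "wrist_force": force on the tool from outside, world axes, zero at the start; "moment": the same for the moment, N m; "grip_width": finger opening in m; "grip_force": force on a finger pad.
Only numpy, scipy, OpenCV 4.12 (cv2) and the standard library are available. Lean on these libraries where they do the work, as an engineer would, in place of code of your own. Each camera call takes 0.05 s, during which the arm holds its last target. There are 200 camera calls.

## Working session

There is one attempt and no reset: what is moved stays moved. The work goes in short steps, each a Python script; the robot and the scene stay as the last script left them, time stands still between calls to the robot, and variables do not carry over. Pictures are saved under pics/ and viewed, at most 10 in all, crops included, and the job is handed in when it is done.

```bash
mkdir -p pics; ls; python3 - <<'E'
from cell import *
import cv2
for n in("side","top"):
    f=grab_frame(n); cv2.imwrite(f"pics/{n}0.png",cv2.resize(f[:,:,::-1],(768,576),interpolation=cv2.INTER_CUBIC))
    c=calibration(n);print(n,c)
o=observe();print({k:o[k] for k in("clock","wrist_force","ee_rot","grip_width")})
E
```

```text
pics
side {'fx': 487.8003504642308, 'fy': 487.8003504642308, 'cx': 250.80972314022884, 'cy': 198.07510326879643, 'extrinsics': array([[-0.96878727, -0.24704256,  0.0205231 ,  0.46956886],
       [-0.16898147,  0.59755141, -0.78382241,  0.20679344],
       [ 0.18137389, -0.7628252 , -0.62064581,  1.45591505],
       [ 0.        ,  0.        ,  0.        ,  1.        ]])}
top {'fx': 346.82323284982596, 'fy': 346.82323284982596, 'cx': 253.91586054364706, 'cy': 200.60876955541764, 'extrinsics': array([[-0.02379187, -0.999648  , -0.01173968, -0.01066002],
       [-0.9816697 ,  0.02558199, -0.18886548,  0.53255001],
       [ 0.18909932,  0.00703102, -0.98193279,  1.13730605],
       [ 0.        ,  0.        ,  0.        ,  1.        ]])}
{'clock': 0.1, 'wrist_force': array([0.48642043, 0.52914843, 0.79263439]), 'ee_rot': array([-5.57423206e-01, -3.09132329e+00,  1.55531908e-03]), 'grip_width': 0.08810502144699232}
```

View pics/top0.png

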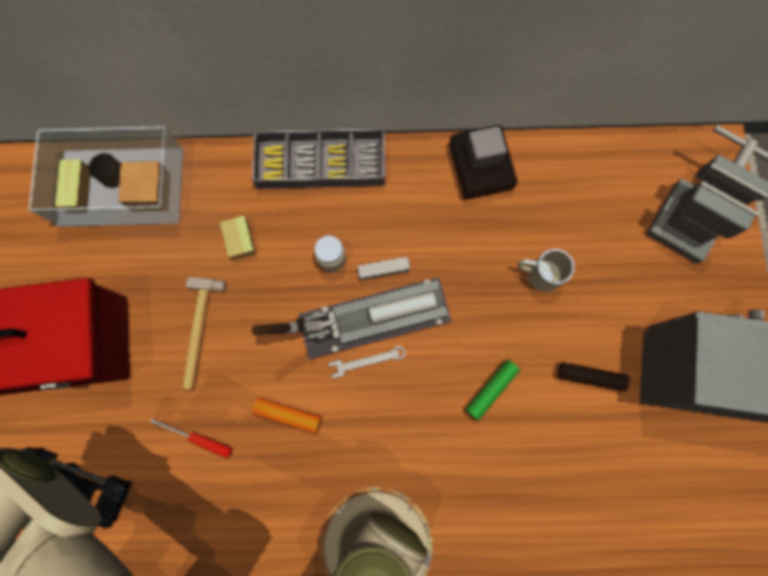

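View pics/side0.png

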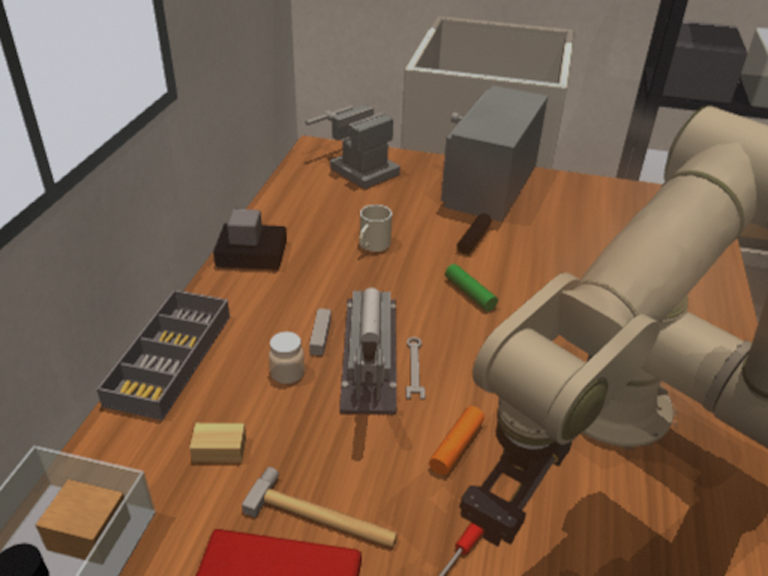

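The top view shows the jig at about (300–450, 280–355), with the lever on its left and the bar at about (370–437, 293–322). So jig x points roughly along world +y. Enlarging both views.

```bash
python3 - <<'E'
import cv2
from cell import *
f=grab_frame("top")[:,:,::-1][175:250,160:310]; cv2.imwrite("pics/top1.png",cv2.resize(f,None,fx=5.3333,fy=5.3333,interpolation=cv2.INTER_CUBIC))
f=grab_frame("side")[:,:,::-1][180:285,200:300]; cv2.imwrite("pics/side1.png",cv2.resize(f,None,fx=5.5,fy=5.5,interpolation=cv2.INTER_CUBIC))
E
```

```text
(no output)
```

View pics/top1.png

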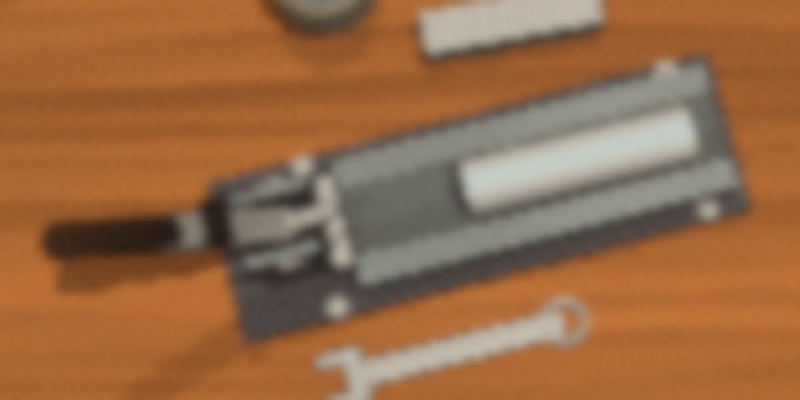

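View pics/side1.png

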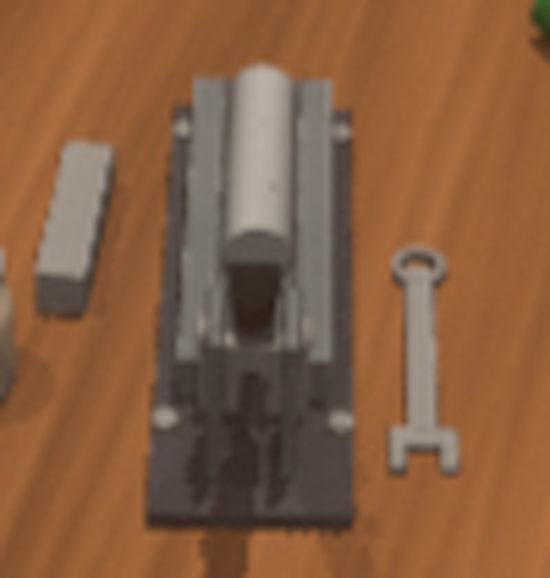

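The top crop shows the base corners at about (707,57), (750,208), (247,340) and (212,185). The V-block corners on the stop side are at (333,160) and (362,283), and the bar's top runs from x≈462 to 695. The side crop shows base corners at (147,525), (353,523), (350,108) and (175,105), plus V-block top corners at (193,80), (330,80), (331,362) and (178,360). Next I fit the pose jointly.

```bash
cat > h.py <<'E'
import numpy as np
from cell import *
def proj(n,P):
    c=calibration(n);E=c["extrinsics"];p=np.asarray(P)@E[:3,:3].T+E[:3,3]
    return np.c_[p[:,0]/p[:,2]*c["fx"]+c["cx"],p[:,1]/p[:,2]*c["fy"]+c["cy"]]
def J2W(P,x,y,a):
    P=np.atleast_2d(P);c,s=np.cos(a),np.sin(a)
    return np.c_[x+c*P[:,0]-s*P[:,1],y+s*P[:,0]+c*P[:,1],P[:,2]]
E
python3 - <<'E'
from h import *
from scipy.optimize import least_squares
T=lambda u,v:(160+u/5.3333-.4,175+v/5.3333-.4)
S=lambda u,v:(200+u/5.5-.4,180+v/5.5-.4)
# jig x ~ +y world (image left); jig +y ~ -x world (image bottom)
def pts(p):
    b0=p[3];b1=b0+.345;r=p[4]
    top=[(b0,-.055,.012),(b0,.055,.012),(b1,.055,.012),(b1,-.055,.012),(.08,-.042,.042),(.08,.042,.042),(r,0,.064),(r+.15,0,.064)]
    sid=[(b0,.055,.012),(b0,-.055,.012),(-.17,.042,.042),(-.17,-.042,.042),(.08,.042,.042),(.08,-.042,.042),(r+.15,0,.068)]
    return top,sid
mt=[T(*q) for q in[(707,57),(750,208),(247,340),(212,185),(333,160),(362,283),(697,133),(466,185)]]
ms=[S(*q) for q in[(350,108),(175,105),(330,80),(193,80),(331,362),(178,360),(258,232)]]
# side camera looks from +y; its image right = -x world = jig +y
def res(p):
    t,s=pts(p)
    return np.r_[(proj("top",J2W(t,*p[:3]))-mt).ravel(),(proj("side",J2W(s,*p[:3]))-ms).ravel()]
s=least_squares(res,[.45,.0,1.7,-.175,-.15],loss="soft_l1")
print(s.x);print(res(s.x).reshape(-1,2).round(1))
J=J2W([[s.x[4],0,.048],[.115,0,.095],[.08,0,.048]],*s.x[:3]);print(J,"gap",.08-s.x[4]-.15)
E
```

```text
[ 4.99589825e-01  1.28084427e-03  1.80437617e+00 -1.80839770e-01
 -1.50572518e-01]
[[ 0.1 -0.9]
 [ 0.7  0.3]
 [-0.6  0.7]
 [-1.2 -0.4]
 [-0.7  0.2]
 [-0.3  0.7]
 [-0.6 -1.3]
 [-0.2  0.2]
 [ 0.2 -0.3]
 [ 0.1 -0.6]
 [ 0.3 -0.3]
 [ 0.4 -0.9]
 [ 0.  -0.1]
 [-0.3 -0.5]
 [-0.  -1.2]]
[[ 0.53444158 -0.14520273  0.048     ]
 [ 0.47297174  0.11315791  0.095     ]
 [ 0.4810729   0.07910837  0.048     ]] gap 0.08057251777124466
```

```bash
cat >> h.py <<'E'
from scipy.spatial.transform import Rotation as R
POSE=[.4996,.0013,1.8044]
def W(x,y,z): return J2W([[x,y,z]],*POSE)[0]
ca,sa=np.cos(POSE[2]),np.sin(POSE[2]); JX=np.array([ca,sa,0]);JY=np.array([-sa,ca,0]);Z=np.array([0,0,1.])
def rot(t,s=1):
    "tool tilted so the body leans t rad towards -jig x; s flips about the tool axis"
    z=-(-np.sin(t)*JX+np.cos(t)*Z); y=s*JY
    return R.from_matrix(np.c_[np.cross(y,z),y,z]).as_rotvec()
def lev(phi,gap=0,r=.120):
    "TCP position and tilt so that the tip's front corner touches the grip's back (lever phi past upright)"
    t=phi if phi<0 else .3*phi
    c=np.array([.115-r*np.sin(phi)+(.011+gap)*np.cos(phi), .095+r*np.cos(phi)+(.011+gap)*np.sin(phi)])
    u=np.array([-np.sin(t),np.cos(t)]);b=np.array([np.cos(t),np.sin(t)])
    p=c+.008*u+.009*b
    return W(p[0],0,p[1]),t
E
python3 - <<'E'
from h import *
for s in(1,-1):
    print(s)
    for n,p,t in[("pre",W(-.185,0,.15),0),("down",W(-.185,0,.055),0),("end",W(-.079,0,.055),0),("up",W(-.085,0,.3),0)]+[("over",lev(-.7,.06)[0]+[0,0,.1],-.7)]+[(f,)+lev(f,.0) for f in(-.7,-.35,0,.4,.8,1.2)]:
        q=solve_ik(p,rot(t,s));print(n,p.round(3),None if q is None else np.round(q,2))
E
```

```text
1
pre [ 0.542 -0.179  0.15 ] [-0.52  0.5   1.48 -0.    1.16  2.38]
down [ 0.542 -0.179  0.055] [-0.52  0.63  1.56 -0.    0.95  2.38]
end [ 0.518 -0.076  0.055] [-0.37  0.54  1.71 -0.    0.89  2.54]
up [ 0.519 -0.081  0.3  ] [-0.38  0.28  1.4  -0.    1.46  2.53]
over [0.44  0.253 0.241] [ 0.58  0.46  1.44 -0.65  1.52 -2.66]
-0.7 [0.45  0.208 0.18 ] [ 0.5   0.49  1.58 -0.69  1.35 -2.62]
-0.35 [0.458 0.174 0.208] None
0 [0.468 0.133 0.223] None
0.4 [0.48  0.085 0.219] [-0.12  0.26  1.65  0.12  1.28  2.75]
0.8 [0.49  0.044 0.196] [-0.26  0.32  1.65  0.22  1.3   2.58]
1.2 [0.497 0.014 0.159] [-0.36  0.41  1.65  0.31  1.3   2.44]
-1
pre [ 0.542 -0.179  0.15 ] [-0.52  0.5   1.48 -0.    1.16 -0.76]
down [ 0.542 -0.179  0.055] [-0.52  0.63  1.56 -0.    0.95 -0.76]
end [ 0.518 -0.076  0.055] [-0.37  0.54  1.71 -0.    0.89 -0.6 ]
up [ 0.519 -0.081  0.3  ] [-0.38  0.28  1.4  -0.    1.46 -0.61]
over [0.44  0.253 0.241] [ 0.58  0.46  1.44 -0.65  1.52  0.48]
-0.7 [0.45  0.208 0.18 ] [ 0.5   0.49  1.58 -0.69  1.35  0.52]
-0.35 [0.458 0.174 0.208] [ 0.29  0.32  1.63 -0.37  1.23  0.19]
0 [0.468 0.133 0.223] [ 0.03  0.25  1.65 -0.    1.25 -0.2 ]
0.4 [0.48  0.085 0.219] [-0.12  0.26  1.65  0.12  1.28 -0.39]
0.8 [0.49  0.044 0.196] [-0.26  0.32  1.65  0.22  1.3  -0.56]
1.2 [0.497 0.014 0.159] [-0.36  0.41  1.65  0.31  1.3  -0.71]
```

```bash
python3 - <<'E'
from h import *
rv=rot(0,-1)
bot.move_l([.183,.492,.40],vel=.25)
bot.move_to(W(-.19,0,.36),rv)
eoat.command_gripper(0.0,10)
bot.move_l(W(-.19,0,.055),vel=.2)
o=observe();f0=o["wrist_force"];print(o["clock"],o["position"],f0,o["grip_width"])
x=-.19
while x<-.145:
    x+=.004; bot.move_l(W(x,0,.055),vel=.04)
    o=observe();d=o["wrist_force"]-f0;print(round(x,4),(d@JX).round(2),(d@JY).round(2),d[2].round(2),round(o["clock"],2))
    if d@JX<-1.5: break
import cv2
cv2.imwrite("pics/t2.png",cv2.resize(grab_frame("top")[:,:,::-1][165:265,180:330],None,fx=4,fy=4,interpolation=cv2.INTER_CUBIC))
E
```

```text
6.65 [ 0.54396993 -0.18373402  0.05586029] [ 0.04614784 -0.08310137 -0.82222333] 0.0001745706079383786
-0.186 0.24 0.45 0.97 6.9
-0.182 0.1 -0.39 0.71 7.15
-0.178 0.14 0.3 0.54 7.4
-0.174 -0.71 -0.36 1.33 7.65
-0.17 -0.23 0.56 0.81 7.9
-0.166 -0.37 0.49 0.97 8.15
-0.162 -0.23 0.2 0.64 8.4
-0.158 -0.84 0.33 1.36 8.65
-0.154 -2.11 -0.24 1.69 8.9
```

View pics/t2.png

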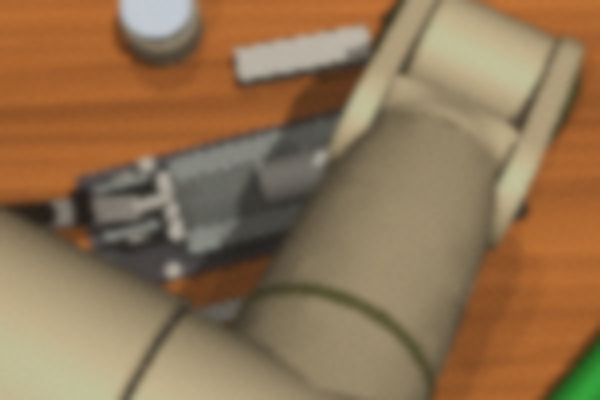

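The arm hides most of the jig in this view, but the bar's front (about (262,185)) is still in the groove. Contact was felt at x=-0.154, which puts the gap at about 75 mm. Pushing home slowly.

```bash
python3 - <<'E'
from h import *
f0=np.array([0,0,0.]) 
x=-.154
while x<-.066:
    st=.01 if x<-.095 else .001
    x+=st; bot.move_l(W(x,0,.055),vel=.035 if st>.005 else .015)
    o=observe();f=o["wrist_force"];print(round(x,4),(f@JX).round(2),(f@JY).round(2),f[2].round(2),round(o["clock"],2),((o["position"]-W(0,0,.055))@JX).round(4))
    if f@JX<-13: break
E
```

```text
-0.144 0.62 0.28 0.34 9.38 -0.1435
-0.134 -0.53 -0.6 0.32 9.82 -0.1333
-0.124 -0.64 0.32 -0.59 10.25 -0.1235
-0.114 0.03 0.01 0.13 10.68 -0.1135
-0.104 -0.05 -0.49 -1.11 11.12 -0.1035
-0.094 -0.91 -0.23 0.12 11.55 -0.0935
-0.093 -0.7 -0.36 -0.5 11.8 -0.093
-0.092 -3.04 0.78 -0.33 12.05 -0.0922
-0.091 -4.07 1.18 0.2 12.3 -0.091
-0.09 -2.63 1.0 0.14 12.55 -0.0899
-0.089 -3.77 0.95 -0.36 12.8 -0.0889
-0.088 -3.76 0.93 -0.7 13.05 -0.0879
-0.087 -4.03 0.54 -0.91 13.3 -0.0869
-0.086 -2.94 1.09 -0.21 13.55 -0.0859
-0.085 -3.42 0.37 -0.52 13.8 -0.0849
-0.084 -3.03 0.19 0.33 14.05 -0.0839
-0.083 -3.43 0.98 -0.15 14.3 -0.0829
-0.082 -3.71 0.69 0.64 14.55 -0.0819
-0.081 -7.07 1.65 -0.81 14.8 -0.0815
-0.08 -11.46 1.03 -1.23 15.05 -0.0815
-0.079 -17.17 2.2 -1.25 15.3 -0.0814
```

Stalled at -0.0815 as the force climbed from 4 to 17 N, so the bar is against the stop. Retreating to the lever side and checking visually.

```bash
python3 - <<'E'
from h import *
import cv2
rv=rot(0,-1)
bot.move_l(W(-.10,0,.055),vel=.08)
bot.move_l(W(-.10,0,.36),vel=.25)
p,t=lev(-.7,.05)
bot.move_to(p+[0,0,.18],rot(t,-1))
bot.move_l(p,vel=.2)
o=observe();print(o["clock"],o["position"],p,o["wrist_force"])
a=cv2.resize(grab_frame("top")[:,:,::-1][175:250,180:310],(780,450),interpolation=cv2.INTER_CUBIC)
cv2.imwrite("pics/t3.png",a)
b=cv2.resize(grab_frame("side")[:,:,::-1][140:290,180:340],(600,562),interpolation=cv2.INTER_CUBIC)
cv2.imwrite("pics/s3.png",b)
for n,r in(("top",.068),("side",.068)): print(n,proj(n,[W(.08,0,r),W(-.07,0,r)]))
E
```

```text
19.4833 [0.4420091  0.24561237 0.14888931] [0.44149759 0.24548132 0.14780456] [ 0.15292008 -0.14359086 -0.5722126 ]
top [[223.47247055 215.37288903]
 [266.70186422 204.06903892]]
side [[245.8495659  238.53268836]
 [246.97870217 206.34479826]]
```

View pics/t3.png

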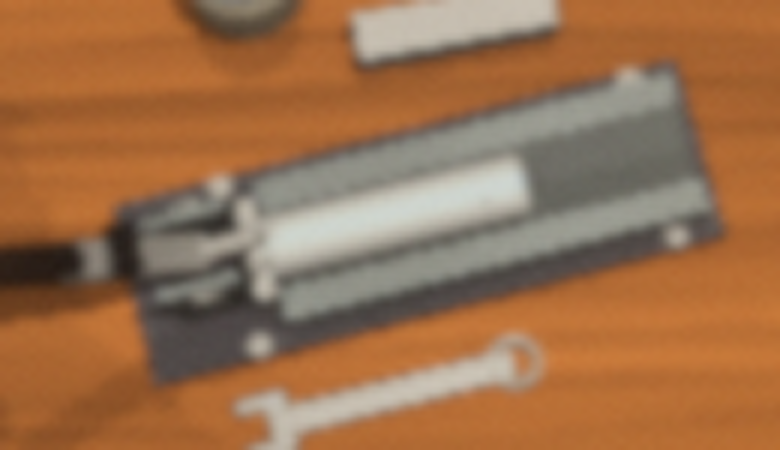

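View pics/s3.png

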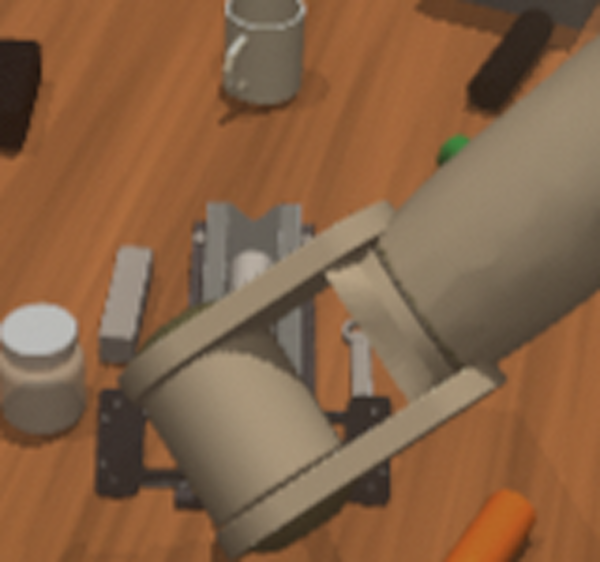

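The top crop shows the bar flush with the stop plate (left end about (258,240), rear at (527,180)), still seated in the groove. In the side crop the gripper sits behind the lever. Now swinging the lever along its arc.

```bash
python3 - <<'E'
from h import *
for phi in np.r_[-.7,np.arange(-.55,1.3,.15)]:
    p,t=lev(phi,0.)
    try: bot.move_l(p,vel=.1,rot=rot(t,-1))
    except bot.MotionError as e: print(phi,e);break
    o=observe();f=o["wrist_force"]
    print(round(phi,2),(f@JX).round(1),(f@JY).round(1),f[2].round(1),round(o["clock"],2),(1000*(o["position"]-p)).round(1))
    if np.linalg.norm(f)>30: print("stop");break
E
```

```text
-0.7 0.7 0.4 -0.3 20.23 [-0.  -0.2  0.1]
-0.55 -0.4 0.5 -0.9 20.57 [-0.  -0.3  0. ]
-0.4 0.7 -0.4 0.7 20.92 [-0.3 -0.  -0.6]
-0.25 1.4 -0.4 1.2 21.26 [-0.3  0.1 -0.7]
-0.1 2.6 -0.5 0.0 21.6 [-0.3  0.2 -0.6]
0.05 2.8 0.1 -0.8 21.94 [-0.4  0.6 -0.6]
0.2 3.7 0.2 0.2 22.27 [-0.3  0.7 -0.3]
0.35 3.7 0.6 1.4 22.61 [-0.1  0.3 -0. ]
0.5 2.1 1.5 3.6 22.94 [0.  0.1 0.2]
0.65 0.4 -0.1 3.5 23.27 [ 0.2 -0.1  0.1]
0.8 0.3 0.1 0.8 23.61 [ 0.   0.1 -0.1]
0.95 0.6 0.4 0.4 23.94 [-0.2  0.2 -0.1]
1.1 0.7 0.2 0.1 24.27 [-0.1  0.2  0.1]
1.25 -0.0 0.0 0.1 24.61 [-0.1  0.2  0.2]
```

```bash
python3 - <<'E'
from h import *
import cv2
o=observe()
bot.move_l(o["position"]+[0,0,.2],vel=.2)
bot.move_to(np.array([.35,.33,.35]),rot(0,-1))
a=cv2.resize(grab_frame("top")[:,:,::-1][175:250,180:310],(520,300),interpolation=cv2.INTER_CUBIC)
b=cv2.resize(grab_frame("side")[:,:,::-1][160:310,180:310],(260,300),interpolation=cv2.INTER_CUBIC)
cv2.imwrite("pics/f4.png",np.hstack([a,b]));print(observe()["clock"])
E
```

```text
27.1917
```

View pics/f4.png

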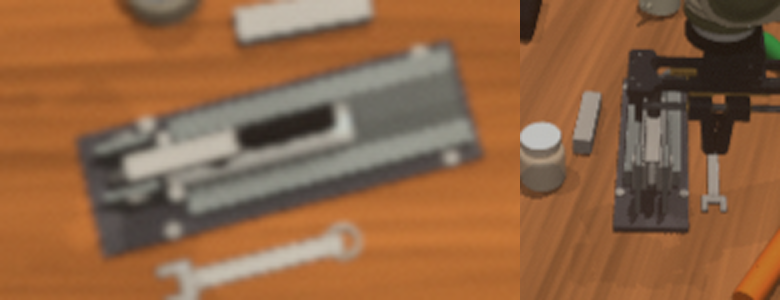

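The lever lies over the bar, with its grip end at about (338,118) in the crop. The bar's rear hasn't moved (about (352,125)). Checking that the lever really is level.

```bash
python3 - <<'E'
from h import *
for phi in(.9,1.1,1.3,1.45,1.57): print(phi,[((proj("top",[W(.115-r*np.sin(phi),0,.095+r*np.cos(phi))])[0]-[180,175])*4).round(0) for r in(.088,.173)])
E
```

```text
0.9 [array([206., 135.]), array([287., 101.])]
1.1 [array([219., 135.]), array([311., 102.])]
1.3 [array([228., 137.]), array([327., 106.])]
1.45 [array([232., 138.]), array([332., 110.])]
1.57 [array([233., 140.]), array([334., 114.])]
```

The observed grip start (238,145) and end (337,118) match the level, shut position at 1.57.

```bash
python3 -c "
from cell import *
print(bot.hand_in())"
```

```text
the job is handed in; nothing more can be done
None
```

The bar is pushed home against the stop, the clamp lever has snapped shut on it, and the job was handed in at about 27 s with the robot clear of everything.

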